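# Set the stop pin and park the vial shuttle under the needle

## Task

Bring the vial in the spring-loaded shuttle under the sampling needle: press the stop pin on the bridge fully down with a fingertip, then push the shuttle's upright end plate along its rails until the carriage has passed the stop pin, and let go so that the spring brings it back and it latches against the pin at mid position. Do not touch or lift the vial, and leave the jar, the other vial and the spanner where they are.

Things in the scene. Friction and masses are not known exactly. Their poses are not given: they have to be found in the camera images.
- shuttle_base: Fixed aluminium base of the shuttle, 212 x 84 x 10 mm. Origin at its underside, on the centre line; +x is the push direction (roughly left to right for the robot), +y across it (roughly away from the robot). Guide rails 24 mm high; at x = -35 mm a bridge, top 58 mm high, holds the stop pin; at x = 64, y = 36 mm a post 160 mm high whose arm holds the needle over the centre line.
- pin_top (a point): Top of the stop pin: an upright steel pin in the bridge with a round head 22 mm wide, from which an 8 mm thick round stub stands 6 mm up; this point is the top of the stub. 86 mm above the worktop when raised, 72 mm when fully down. It moves straight up and down only. A 300 mm tall bottle box stands behind it on the base's +y side, as near as 50 mm.
- stop_pin (a joint): How far the stop pin is pressed down, m: 0 raised, 0.014 fully down (hard stop). Friction of 5 N holds it where it is left, no spring. Down, it stands in the way of the carriage's catch; raised, the carriage passes under it freely.
- push_plate (a point): Centre of the outer face of the carriage's upright end plate, plain steel, 84 mm wide, 8 mm thick, from 14 to 64 mm above the worktop; this point is 39 mm up. Moves with the carriage; +x of this frame is the push direction, into the plate. In front of it is bare worktop, then 100 mm or more away a 460 mm tall instrument. At rest it is 77 mm from the pin's axis, 154 mm from the vial's.
- carriage (a joint): Travel of the carriage along the base's +x, m: 0 rest, 0.040 hard end stop. A spring returns it (3.5 N at rest, 7.5 N at the end; damped, 30 N per m/s). Its sprung one-way catch ducks under the lowered pin on the way in and snaps up behind it at 0.023; released, it comes to rest against the pin at 0.022, the mid position. With the pin raised it returns to 0.
- needle_tip (a point): Point of the fixed sampling needle, pointing down, 121 mm above the worktop; the mid position puts the vial right below it.
- vial_a: Sample vial with a red cap, 28 mm diameter, 96 mm tall, standing loose and upright in the round pocket (26 mm deep) of the carriage, its foot 18 mm and its top 114 mm above the worktop. Origin at the centre of its foot, z up along it. Not to be touched.
- septa_jar: Bystander: small jar with a white lid, 46 mm diameter, 36 mm tall, on the worktop beyond the needle end of the shuttle. Origin at the centre of its underside.
- vial_b: Bystander: sample vial with a red cap, 28 mm diameter, 96 mm tall, standing alone on the worktop, in front of instruments up to 300 mm tall (swing the arm past them high or close to the robot). Origin at the centre of its foot.
- spanner_1: Bystander: open-end spanner, 122 x 24 x 4 mm, lying flat on the worktop beyond the push-plate end. Origin at the centre of its underside.

How it is judged:
On the way, in this order (a step that is already met when the one before it is completed fails the run):
1. the stop pin is pressed down (at least 11 of its 14 mm) (value of joint stop_pin above 0.011 m), for 0.1 s.
2. the carriage has been pushed past the stop pin (travel over 25 mm) (value of joint carriage above 0.025 m), for 0.04 s.
At the end, for the whole second after the job is handed in: The stop pin is down (at least 11 mm), the carriage rests latched against it at mid position (travel 19.5 to 24.5 mm), the vial stands upright and seated in its pocket, within 6 mm of straight below the needle, and the jar, the other vial and the spanner lie within 20 mm of where they were (value of joint stop_pin above 0.011 m and value of joint carriage between 0.0195 and 0.0245 m and velocity of joint carriage between -0.005 and 0.005 m/s and horizontal distance between vial_a and needle_tip below 0.006 m and angle between vial_a's own z axis and vertical below 0.1 rad and height (world z) of vial_a between 0.014 and 0.023 m and distance of each of septa_jar, vial_b, spanner_1 from where it was at the start of the episode below 0.02 m); the robot touches nothing.
It fails at once if the vial in the carriage is touched by the robot (contact force between any of the fingers, the arm and vial_a above 0.5 N).
It fails at once if the vial is lifted out of its seat (height (world z) of vial_a above 0.028 m).
It fails at once if a bystander is lifted (height (world z) of any of septa_jar, vial_b, spanner_1 above 0.03 m).
It fails at once if the jar, the other vial or the spanner is moved by more than 20 mm, or one of the first two tipped (distance of any of septa_jar, vial_b, spanner_1 from where it was at the start of the episode above 0.02 m or angle between any of septa_jar, vial_b's own z axis and vertical above 0.4 rad).
It also fails if it takes over 38 s, if anything falls off the work surface, if the arm or the gripper's body presses on something with over 40 N, if the wrist force passes 120 N, or if a joint passes its speed limit or range.

## Robot

A 6-joint arm with a two-finger parallel gripper is mounted at the origin on a cart in front of the work surface, level with it; the furniture and walls round the work are solid. World frame = base frame: x ahead of the robot, y to its left, z up, the work surface at z = 0. Lengths are in m, angles in rad, forces in N, time in s.
With the tool pointing down it reaches from about 0.275 to 0.85 m from the base axis. Payload 19 kg.
Tool frame: the origin (TCP) lies at the very end of the fingers, on their centre line; the grasp point (between the pads) lies 19 mm behind it; z points along the fingers, y is the line along which they close (so a half turn about z gives the same grasp; the last joint's range is limited). The gripper opens to 85 mm and grips with 20 to 120 N. Pads are 22 mm wide; open, the fingers measure 114 mm over their backs; the gripper's body (76 mm by 85 mm) begins 54 mm behind the grasp point. The pads swing forward as they close: fully open they stand 13 mm farther back than shut.
Start: joints at [-1.269, 0.15, 1.437, -0, 1.554, -0.134], TCP at [0.243, -0.521, 0.231] pointing down, gripper open.
Joint ranges: [-2.8, 2.8], [-0.68, 2.1], [0.12, 2.68], [-1.39, 4.53], [0.16, 2.79], [-2.81, 2.81]. Speed limits (rad/s): [1.89, 1.89, 2.22, 3.01, 3.01, 3.01].

## Interface

Orientations are given as a 3x3 rotation matrix whose columns are the frame's x, y, z axes.
In Python, from plant import * gives the robot as it stands. Calls block until the motion is done:
- move_pose(position, orientation): joint-space move of the TCP to a pose.
- movel(position, max_speed=0.15, rot=None): straight line of the TCP; rot=None keeps the orientation; max_speed is the mean speed in m/s.
- goto_joints(angles): joint-space move.
- move_gripper(opening, grip_force=None): finger opening in m; grip_force is the grip in N (None keeps the last); returns when the fingers have stopped.
- pause(seconds).
- inverse_kinematics(position, orientation): joint angles nearest the present ones, or None.
- get_state(): the state.
- camera(name): name is "side" or "top"; returns (picture, depth): 420x560x3 uint8, red, green, blue; 420x560 float32, m along the optical axis (not along the pixel's ray), 0 where there is no reading.
- camera_model(name): a dict with "vfov" (degrees; the focal length in pixels is half the picture's height over the tangent of half this angle, whatever the lens; pixels are square), "cx", "cy" (the principal point, pixels), "D" ([k1, k2, p1, p2, k3] as OpenCV has them; the pictures are not rectified), "position" and "attitude" of the camera in the world. Camera axes: x right, y down, z forward; pixel columns grow to the right and rows downward; lengths in m; the calibration is good to about 2 mm. A picture is of the moment at which its call begins. camera_model takes no time and is no camera call.
A pose or a line that the arm cannot do raises PlanningError and nothing moves.
- finish_job(): hands the job in; it is judged then, once.
The state is a dict: "clock": time; "joint_positions": joint angles; "qd": joint speeds; "joint_efforts": joint torques, N m; "tool_pos": TCP position; "ee_rot": TCP orientation; "wrist_force": force on the tool from outside, world axes, zero at the start; "ft_torque": the same for the moment, N m; "grip_width": finger opening in m; "finger_force": force on a finger pad.
Only numpy, scipy, OpenCV 4.12 (cv2) and the standard library are available. Lean on these libraries where they do the work, as an engineer would, in place of code of your own. Each camera call takes 0.05 s, during which the arm holds its last target. There are 200 camera calls.

## Working session

There is one attempt and no reset: what is moved stays moved. The work goes in short steps, each a Python script; the robot and the scene stay as the last script left them, time stands still between calls to the robot, and variables do not carry over. Pictures are saved under pics/ and viewed, at most 10 in all, crops included, and the job is handed in when it is done.

```bash
mkdir -p pics
cat > h.py <<'E'
from plant import *
import numpy as np, cv2
def snap(n,tag):
    p,d=camera(n); cv2.imwrite(f'pics/{tag}.png',p[:,:,::-1]); np.save(f'pics/{tag}.npy',d); return p,d
def K(n):
    m=camera_model(n); f=210/np.tan(np.radians(m['vfov'])/2)
    return np.array([[f,0,m['cx']],[0,f,m['cy']],[0,0,1]]),np.array(m['D'],float),np.array(m['position']),np.array(m['attitude'])
def ray(n,uv):
    k,D,p,R=K(n); q=cv2.undistortPoints(np.array(uv,float).reshape(-1,1,2),k,D).reshape(-1,2)
    return p,np.c_[q,np.ones(len(q))]@R.T
def at_z(n,uv,z):
    p,r=ray(n,uv); return p+r*((np.asarray(z)-p[2])/r[:,2])[:,None]
def cloud(n,d):
    v,u=np.mgrid[0:420,0:560]; p,r=ray(n,np.c_[u.ravel(),v.ravel()])
    return (p+r*d.reshape(-1,1)).reshape(420,560,3)
E
python3 - <<'E'
from h import *
for n in('top','side'):
    snap(n,n+'0'); print(camera_model(n))
print(get_state())
E
```

```text
{'vfov': 57.19120445513956, 'cx': 273.83661407955816, 'cy': 212.379121240427, 'D': array([0.02009119, 0.        , 0.        , 0.        , 0.        ]), 'position': array([0.41079511, 0.10146071, 0.95530946]), 'attitude': array([[-0.00750635, -0.99885678,  0.04721006],
       [-0.99986431,  0.00680488, -0.01500171],
       [ 0.0146633 , -0.04731626, -0.99877233]])}
{'vfov': 50.270138635472534, 'cx': 284.09594947810416, 'cy': 209.98319796532604, 'D': array([0.04929556, 0.        , 0.        , 0.        , 0.        ]), 'position': array([ 0.36398966, -0.60145471,  0.55490998]), 'attitude': array([[ 0.98809022, -0.06479828,  0.13956681],
       [-0.1520512 , -0.55041587,  0.82092801],
       [ 0.02362506, -0.83237225, -0.55371319]])}
{'clock': 0.1, 'joint_positions': array([-1.26899122e+00,  1.50959800e-01,  1.43789635e+00,  3.27293392e-05,
        1.55378358e+00, -1.33993334e-01]), 'qd': array([-0.00219088,  0.00071382, -0.0007897 ,  0.00076507,  0.00149791,
       -0.00021127]), 'joint_efforts': array([ 5.88323688e-03, -7.14377475e+01, -5.71794069e+01, -2.82472183e-04,
        7.09609565e-03,  1.64275004e-06]), 'tool_pos': array([ 0.24266561, -0.52107637,  0.23075742]), 'ee_rot': array([[ 9.06533548e-01,  4.22133685e-01, -2.79992094e-04],
       [ 4.22133743e-01, -9.06533002e-01,  1.00947794e-03],
       [ 1.72312567e-04, -1.03331972e-03, -9.99999451e-01]]), 'wrist_force': array([0.26585775, 0.08305504, 0.0041491 ]), 'ft_torque': array([ 0.0635972 , -0.00983353, -0.03536916]), 'finger_force': 0.0, 'grip_width': 0.08552099579773872}
```

View pics/top0.png

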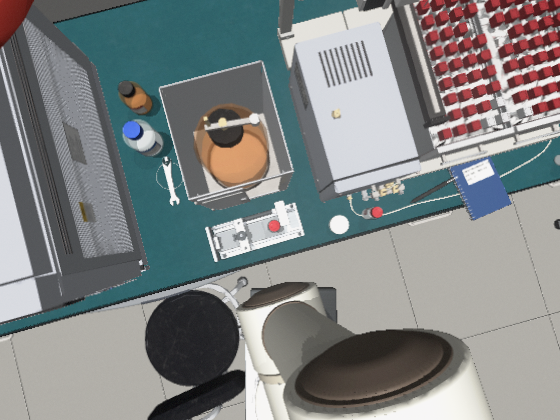

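View pics/side0.png

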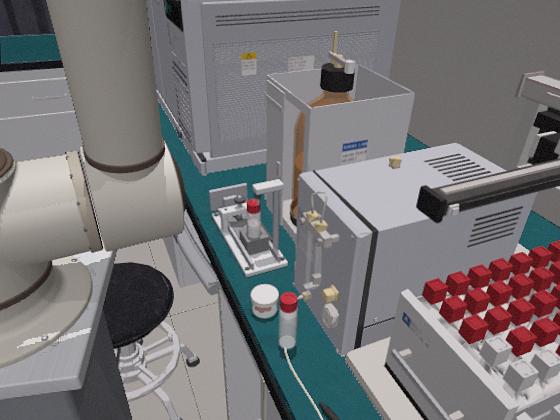

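The top view shows the shuttle base around (207–303, 205–258), the pin at about (241,237), vial_a at (274,227), the jar at (339,225), vial_b at (377,212) and the spanner at (170,180). In the side view the pin is near (240,203). I'll enlarge both.

Run:
```python
from h import *
a=cv2.imread('pics/top0.png')[195:270,195:315]; b=cv2.imread('pics/side0.png')[165:285,195:315]
cv2.imwrite('pics/c1.png',cv2.resize(a,None,fx=6.5,fy=6.5,interpolation=cv2.INTER_CUBIC))
cv2.imwrite('pics/c2.png',cv2.resize(b,None,fx=5,fy=5,interpolation=cv2.INTER_CUBIC))
```

```text
(no output)
```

View pics/c1.png

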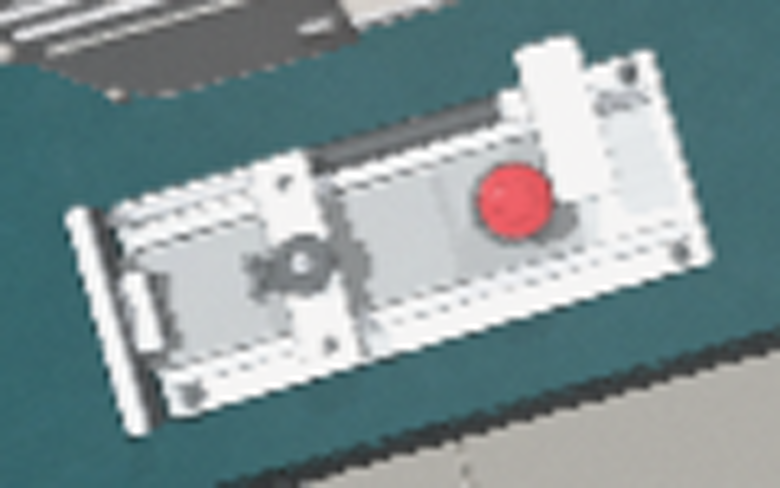

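View pics/c2.png

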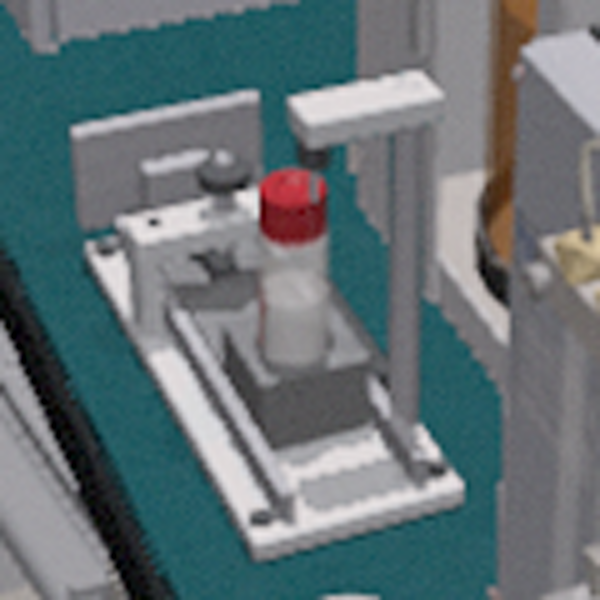

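The crops show the pin stub at top-crop (302,263), the cap centre at (516,201) and the plate's outer top edge from (70,212) to (132,435). In the side crop the stub top is at (222,155).

Run:
```python
from h import *
c=lambda u,v:((u+.5)/6.5-.5+195,(v+.5)/6.5-.5+195)
P=at_z('top',[c(302,263),c(516,201),c(70,212),c(132,435),c(715,263),c(650,50)],[.086,.114,.064,.064,.01,.01]);print(P.round(4))
s=at_z('side',[(239,195.6)],[.086]);print('side pin',s.round(4))
d=P[1]-P[0];print('pin-vial',np.hypot(*d[:2]),np.degrees(np.arctan2(d[1],d[0])))
e=P[3]-P[2];print('plate w',np.hypot(*e[:2]),np.degrees(np.arctan2(e[1],e[0])))
m=(P[2]+P[3])/2;print('plate mid->pin',(P[0]-m)[:2],np.hypot(*(P[0]-m)[:2]))
# bottle box near pin, obstacles
C=cloud('top',np.load('pics/top0.npy'))
for u,v in[(c(100,95)),(c(340,35)),(140,262),(148,268)]:print(C[int(v),int(u)].round(3))
# points near pin top higher than .1
m=(C[...,2]>.13)&(np.hypot(C[...,0]-P[0,0],C[...,1]-P[0,1])<.3)
q=C[m];dd=np.hypot(q[:,0]-P[0,0],q[:,1]-P[0,1]);o=np.argsort(dd)[::150][:12];print(np.c_[q[o],dd[o]].round(3))
```

```text
[[0.4014 0.1626 0.086 ]
 [0.4219 0.0888 0.114 ]
 [0.4198 0.2462 0.064 ]
 [0.341  0.2243 0.064 ]
 [0.3993 0.0123 0.01  ]
 [0.48   0.036  0.01  ]]
side pin [[0.4013 0.155  0.086 ]]
pin-vial 0.07661661717344286 -74.45593649153228
plate w 0.08185589704877058 -164.45878018019525
plate mid->pin [ 0.02096318 -0.07265033] 0.07561431763455408
[ 0.465  0.248 -0.001]
[0.478 0.148 0.144]
[0.34  0.401 0.046]
[0.324 0.389 0.022]
[[0.411 0.101 0.955 0.062]
 [0.411 0.101 0.955 0.062]
 [0.411 0.101 0.955 0.062]
 [0.411 0.101 0.955 0.062]
 [0.411 0.101 0.955 0.062]
 [0.411 0.101 0.955 0.062]
 [0.411 0.101 0.955 0.062]
 [0.474 0.18  0.294 0.075]
 [0.467 0.204 0.275 0.078]
 [0.474 0.198 0.294 0.081]
 [0.463 0.221 0.288 0.085]
 [0.466 0.23  0.274 0.093]]
```

```bash
cat >> h.py <<'E'
A=np.radians(-74.2); d=np.array([np.cos(A),np.sin(A),0]); pin=np.array([.4012,.1622,0]); plate=pin-.077*d
def Rt(s): x=s*d; z=np.array([0,0,-1.]); return np.c_[x,np.cross(z,x),z]
E
python3 - <<'E'
from h import *
for s in(1,-1):
  for p in([.30,.10,.36],pin+[0,0,.12],pin+[0,0,.07],plate-.045*d+[0,0,.15],plate-.045*d+[0,0,.028],plate+.02*d+[0,0,.028]):
    q=inverse_kinematics(p,Rt(s)); print(s,np.round(p,3),None if q is None else np.round(q,2))
E
```

```text
1 [0.3  0.1  0.36] None
1 [0.401 0.162 0.12 ] None
1 [0.401 0.162 0.07 ] None
1 [0.368 0.28  0.15 ] None
1 [0.368 0.28  0.028] None
1 [0.386 0.217 0.028] None
-1 [0.3  0.1  0.36] [ 0.08 -0.41  1.67 -0.    1.88 -0.2 ]
-1 [0.401 0.162 0.12 ] [ 0.21 -0.08  1.91 -0.    1.32 -0.07]
-1 [0.401 0.162 0.07 ] [ 0.21 -0.03  1.97 -0.    1.2  -0.07]
-1 [0.368 0.28  0.15 ] [ 0.48 -0.04  1.81 -0.    1.38  0.21]
-1 [0.368 0.28  0.028] [ 0.48  0.08  1.95 -0.    1.11  0.21]
-1 [0.386 0.217 0.028] [ 0.34  0.04  1.99 -0.    1.11  0.06]
```

Run:
```python
from h import *
move_gripper(0.0,20)
s=get_state();p=s['tool_pos']
movel([p[0],p[1],.38],.25)
move_pose([.32,.12,.36],Rt(-1))
move_pose(pin+[0,0,.125],Rt(-1))
s=get_state();print(s['clock'],s['tool_pos'],s['wrist_force'],s['grip_width'])
a,_=snap('side','s1');b,_=snap('top','t1')
a=cv2.resize(a[135:255,185:305],None,fx=4,fy=4,interpolation=2);b=cv2.resize(b[180:280,195:315],None,fx=4,fy=4,interpolation=2)
b=cv2.copyMakeBorder(b,0,80,0,0,0);b=b[:480]
cv2.imwrite('pics/c3.png',cv2.resize(np.hstack([a,b])[:,:,::-1],(800,400)))
```

```text
4.9 [0.40178414 0.16211206 0.12615375] [0.01453402 0.01198822 0.10755884] -0.00025711478771207587
```

View pics/c3.png

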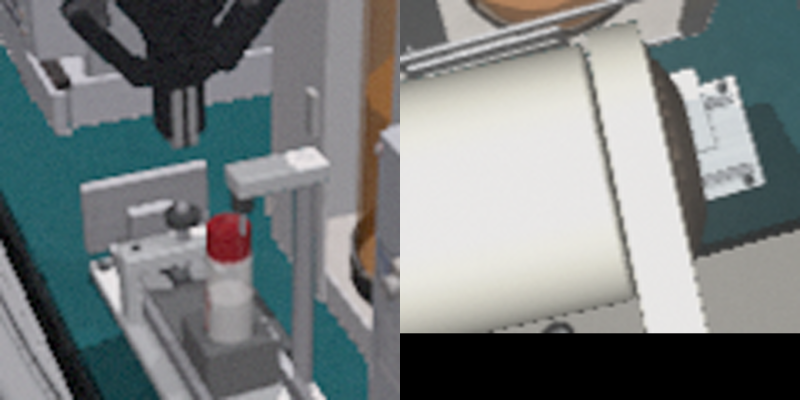

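The side view shows the closed fingertips at (180,147), directly above the pin stub at (182,202). The gap fits the expected 39 mm, so I'll press.

Run:
```python
from h import *
movel(pin+[0,0,.09],.1)
f0=get_state()['wrist_force'][2]
for z in list(np.arange(.086,.0669,-.002)):
    movel(pin+[0,0,z],.03); s=get_state(); f=s['wrist_force']
    print(round(s['clock'],2),round(z,4),s['tool_pos'].round(4),f.round(1))
    if abs(f[2]-f0)>25: break
pause(.2);print(get_state()['wrist_force'].round(1))
movel(pin+[0,0,.2],.15)
snap('side','s2')
a=cv2.imread('pics/s2.png')[155:255,195:315];cv2.imwrite('pics/c4.png',cv2.resize(a,None,fx=5,fy=5,interpolation=2))
print(get_state()['clock'])
```

```text
5.78 0.086 [0.4013 0.1622 0.0862] [ 0.4  0.7 -0.5]
6.03 0.084 [0.4013 0.1622 0.0841] [0.2 0.1 0.7]
6.28 0.082 [0.4013 0.1622 0.082 ] [ 0.6 -0.3  2.8]
6.53 0.08 [0.4013 0.1622 0.08  ] [ 0.7 -0.1  3.1]
6.78 0.078 [0.4012 0.1622 0.0779] [ 1.2 -0.4  1.5]
7.03 0.076 [0.4012 0.1622 0.0759] [ 1.3 -0.4  1.1]
7.28 0.074 [0.4012 0.1622 0.0739] [1.4 0.3 1.6]
7.53 0.072 [0.4011 0.1622 0.0719] [ 0.8 -0.6  2.6]
7.78 0.07 [0.4016 0.1623 0.0708] [-2.9 -0.2 18.4]
8.03 0.068 [0.4021 0.1625 0.0701] [-9.8 -2.3 39.8]
[-8.8 -2.1 39.8]
9.3167
```

View pics/c4.png

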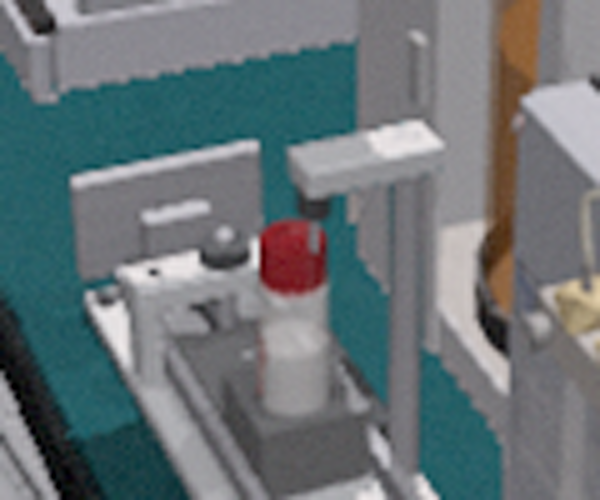

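The pin is down: its head now sits just above the bridge at (226,243). Next I'll go behind the plate and push, using the wrist force to find contact.

Run:
```python
from h import *
b=plate-.045*d
move_pose(b+[0,0,.2],Rt(-1)); movel(b+[0,0,.03],.15); pause(.2)
f0=get_state()['wrist_force']@d; c=None
t=-.03
while t<.036:
    movel(plate+t*d+[0,0,.03],.05); s=get_state(); f=s['wrist_force']@d-f0; a=(s['tool_pos']-plate)@d
    print(round(s['clock'],2),round(a,4),round(f,2))
    if c is None and f<-2: c=a
    if c is not None and a-c>.0305 or f<-25: break
    t+=.004 if c is None else .005
snap('side','s3')
movel(b+[0,0,.03],.06); movel(b+[0,0,.2],.2); pause(.3)
print(get_state()['clock'],c)
snap('side','s4')
r=lambda n:cv2.resize(cv2.imread(f'pics/{n}.png')[155:255,195:295],None,fx=4,fy=4,interpolation=2)
cv2.imwrite('pics/c5.png',np.hstack([r('s3'),r('s4')]))
```

```text
11.81 -0.0297 -1.01
12.06 -0.0259 0.39
12.31 -0.0218 -0.23
12.56 -0.0178 -0.26
12.81 -0.0138 -1.09
13.06 -0.01 -3.77
13.31 -0.0051 -4.0
13.56 -0.0001 -4.23
13.81 0.0049 -4.16
14.06 0.0102 0.17
14.31 0.0148 -5.35
14.56 0.0197 -5.73
14.81 0.0247 -6.75
17.475 -0.010002964639703724
```

View pics/c5.png

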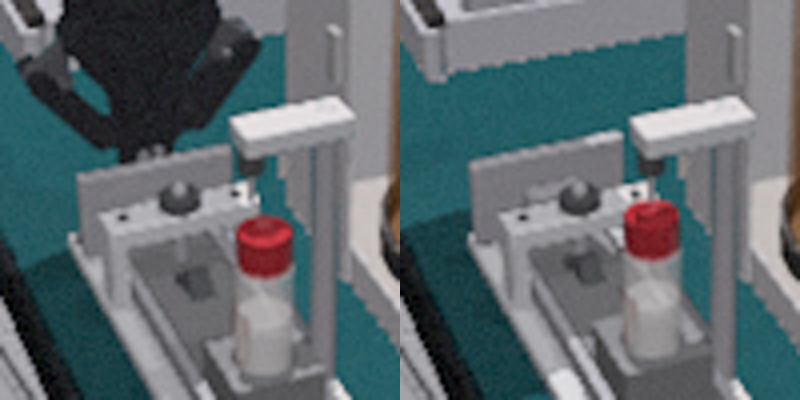

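In the left panel the carriage is pushed past the pin. In the right panel it has been released: the plate stays close behind the bridge, and the cap at (652,215) is under the needle at (653,185). A quick number check on the travel, then hand in.

Run:
```python
from h import *
def cap(n):
    h=cv2.cvtColor(cv2.imread(f'pics/{n}.png'),cv2.COLOR_BGR2HSV); m=((h[...,0]<8)|(h[...,0]>172))&(h[...,1]>150)
    m[:180]=0;m[240:]=0;m[:,:240]=0;m[:,270:]=0
    v,u=np.nonzero(m);return (u.mean(),v.mean())
P=at_z('side',[cap('s0' if 0 else 'side0'),cap('s2'),cap('s4')],[.107]*3)
print(((P-P[1])@d).round(4)); s=get_state();print(s['wrist_force'].round(1),s['clock'])
```

```text
[0.0001 0.     0.0203]
[ 0.   0.1 -0.6] 17.525
```

```bash
python3 -c "
from plant import *
print(finish_job())"
```

```text
the job is handed in; nothing more can be done
None
```

The job is handed in, with no verdict returned: the pin is pressed down, and the carriage was pushed past it and released. It came to rest at about 20 mm of travel by camera (22 mm nominal) with the vial under the needle; only the shuttle was touched, and the jar, other vial and spanner were not re-measured at the end.

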